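Peel one greasy dust cover off its stack and hold it over the magneto

TASK

Slide the keeper all the way along its rail so that it clears the stack, then peel the top aluminium dust cover off the greasy nested stack by lifting its orange-eared end first while the opposite edge stays down, so that the next cover is not dragged up with it. Carry the cover to the open red magneto and finish while still holding it still, level and lined up lengthwise just above the magneto's open top (a few centimetres up, touching nothing but the gripper). Leave the gear, file holder, bushing and cam follower where they lie.

Things in the scene. Friction and masses are not known exactly. Their poses are not given: they have to be found in the camera images.
- cradle: Blue steel base plate, fixed to the counter, 12 mm thick, carrying the stack of dust covers and, along its +x end, the keeper's rail. Origin: on the counter under the centre of the stack. x: along the stack's length towards the eared end and the keeper; y: across (the ear is on the +y half); z up.
- cover: Top dust cover, loose, a pressed aluminium tray upside down, about 0.18 kg: rim 168 x 118 mm (x, y), 5 mm thick; above it a hollow box 150 x 100 mm with 3 mm walls; top face 20 mm above the rim's underside. Origin: centre of the rim's underside, 27 mm above the counter when stacked. Axes as the cradle's at the start. It nests 15 mm deep over the next cover with 3 mm play all round.
- cover_ear (a point): Grip point on the orange ear upright at the cover's +x, +y corner: 26 mm long in the cover's x, 10 mm thick in y, 40 mm tall above the cover's top face. Point: x = 60, y = 32, z = 46 mm in the cover's frame, 14 mm below the ear's top. Take it with the fingers closing along the cover's y. Axes as the cover's.
- cover_heel (a point): Middle of the lower outer edge of the cover's rim at the end away from the ear (x = -84, y = 0, z = 0 mm in the cover's frame). Turned about this edge by about 0.35 rad, eared end up (about 7 N at the ear), the cover comes unstuck alone. Axes as the cover's.
- keeper (a joint): Travel of the sliding keeper in m, along the cradle's -y: 0 = mid stack, its 16 mm wide steel finger reaching 7 mm over the rim of the cover's eared end, 3 mm above it; 0.095 = end stop; clear of the stack from 0.075 on. Slides with about 1.5 N of friction and stays where it is left.
- keeper_knob (a point): Grip point on the keeper's upright black knob, 18 mm in diameter, 46 mm tall (41 to 87 mm above the counter). Point: on its axis, 70 mm above the counter, 110 mm from the stack's centre along the cradle's x. Axes as the cradle's.
- next_cover (a joint): Height in m by which the next cover has been dragged up (0 = seated). It moves only straight up, by at most 0.03, when pulled with about 8.5 N. Grease at the long sides holds it to the top cover until each place has risen about 10 mm: pulled straight up, the top cover (about 12 N of drag) brings it along.
- turntable: Wooden turntable, 230 mm in diameter, top 38 mm above the counter, with the red magneto housing fixed on it; it turns stiffly about its upright axis. Origin: on that axis, 18 mm above the counter. x: along the magneto's length.
- magneto_mouth (a point): Centre of the magneto's open top, 123 mm above the counter. The red housing's top flange is 158 mm (x) by 108 mm (y); nothing stands above it. x: along the magneto's length, towards its short steel shaft; y across; z up.
- gear: Brass distributor gear lying flat, 70 mm across, 20 mm tall. Bystander. Origin: centre of its underside.
- file_holder: Chrome point file holder lying along its x, 160 mm long, 12 mm tall. Bystander. Origin: under its handle's middle.
- bushing: White porcelain bushing, standing, 32 mm in diameter, 34 mm tall. Bystander. Origin: centre of its underside.
- cam_follower: Blackened steel cam follower, standing, 36 mm foot, 40 mm tall. Bystander. Origin: centre of its underside.

How it is judged:
By the outcome, as a careful person would: the job done as asked, in the order asked, and still so for the second after the job is handed in, while the arm keeps its last pose, push and grip.
It also fails if it takes over 61 s, if anything falls off the work surface, if the arm or the gripper's body presses on something with over 40 N, if the wrist force passes 120 N, or if a joint passes its speed limit or range.

ROBOT

A 7-joint arm with a two-finger parallel gripper is mounted at the origin on the work surface. World frame = base frame: x ahead of the robot, y to its left, z up, the work surface at z = 0. Lengths are in m, angles in rad, forces in N, time in s.
With the tool pointing down it reaches from about 0.425 to 0.925 m from the base axis. Payload 6.8 kg.
Tool frame: the origin (TCP) lies at the very end of the fingers, on their centre line; the grasp point (between the pads) lies 19 mm behind it; x points along the fingers, y is the direction in which the jaws open and shut, and the axes are right-handed (so a half turn about x gives the same grasp; the last joint's range is limited). The gripper opens to 85 mm and grips with 20 to 120 N. Pads are 22 mm wide; open, the fingers measure 114 mm over their backs; the gripper's body (76 mm by 85 mm) begins 54 mm behind the grasp point. The pads swing forward as they close: fully open they stand 13 mm farther back than shut.
Start: joints at [-1.29, 0.477, 0.022, 1.555, -0.011, 1.109, -0.083], TCP at [0.256, 0.625, 0.231] pointing down, gripper open.
Joint ranges: [-2.96, 2.96], [-0.34, 2.1], [-1.41, 1.46], [0.24, 2.44], [-1.37, 4.51], [0.17, 1.92], [-2.96, 2.96]. Speed limits (rad/s): [2.39, 2.39, 3.14, 3.14, 3.14, 3.14, 3.14].

INTERFACE

Orientations are given as a rotation vector (axis times angle).
In Python, from bench import get_obs, grab_frame, camera_info, hand_in gives the robot as it stands.
- The arm moves only by the tool apply_moves, never from a script. Its argument "series" is text: rows parted by semicolons, each of 7 numbers parted by spaces: the turn, a rotation vector about the tool's x, y, z in rad, then the shift along the tool's x, y, z in m, then the opening, from 0 (shut) to 1 (fully open). In form: wx wy wz tx ty tz hand; .... A call has 1 to 12 rows; each row is the pose to reach, as a shift and turn from the pose commanded when the call began, along the tool's axes at that moment; what a row does not reach only later rows make up. A row lasts 1/8 s, in which the tool goes at most 62.5 mm and 10.7 degrees, less where a joint would pass 70% of its speed; a pose out of reach is approached as far as the arm can. A call with a gripper value outside its range is refused whole. The fingers move at their own pace and stop on an object; "force" is the grip in N (left out, the last holds). Time passes only in rows, so rows that repeat a pose let the fingers close. It gives the time, the measured TCP pose, the force and the opening at its end, in the units of the state.
- get_obs(): the state, without advancing time (a new reading comes with each control period).
- grab_frame(name): name is "scene" or "top" or "wrist"; returns the picture (384x512x3 uint8, blue, green, red); there is no depth.
- camera_info(name): a dict with "fov_y" (degrees; the focal length in pixels is half the picture's height over the tangent of half this angle, whatever the lens; pixels are square), "cx", "cy" (the principal point, pixels), "rvec" (rotation vector, rad) and "tvec" (3), from world to camera coordinates, as OpenCV has them. Camera axes: x right, y down, z forward; pixel columns grow to the right and rows downward; lengths in m; the calibration is good to about 2 mm. A picture is of the moment at which its call begins: read the wrist's pose just before it. camera_info takes no time and is no camera call; for the wrist camera it gives the pose at the moment of the call.
- hand_in(): hands the job in, once; it reports no verdict.
The state is a dict: "clock": time; "joints": joint angles; "qvel": joint speeds; "tau": joint torques, N m; "tcp_pos": TCP position; "orientation": TCP orientation; "contact_force": force on the tool from outside, world axes, zero at the start; "moment": the same for the moment, N m; "grip_width": finger opening in m.
Only numpy, scipy, OpenCV 4.12 (cv2) and the standard library are available. Lean on these libraries where they do the work, as an engineer would, in place of code of your own. Each camera call takes 0.05 s, during which the arm holds its last target.

## Working session

There is one attempt and no reset: what is moved stays moved. The work goes in short steps, Python scripts to look and compute and a tool call to move; the robot and the scene stay as the last step left them, time stands still between calls to the robot, and variables do not carry over. Pictures are saved under pics/ and viewed, and the job is handed in when it is done.

Besides the shell and the picture viewer there is one more tool, called after "Emit:" by a JSON object that holds its "op" and its "data". apply_moves: Moves the arm, as the interface text tells. Its arguments: {"type":"object","properties":{"series":{"type":"string"},"force":{"type":"number"}},"required":["series"]}

```bash
mkdir -p pics; ls
python3 - <<'E'
from bench import *
import cv2
print(get_obs())
for n in("scene","top","wrist"):
    print(n,camera_info(n)); cv2.imwrite(f"pics/{n}0.png",grab_frame(n))
E
```

```text
pics
{'clock': 0.0, 'joints': array([-1.2900827 ,  0.47779744,  0.02234505,  1.55649699, -0.01155558,
        1.10931473, -0.08311073]), 'qvel': array([ 0.00149247,  0.00058143, -0.00030104,  0.00037259,  0.00049253,
        0.00061423, -0.00182382]), 'tau': array([-2.83125846e-04, -5.96459198e+01,  1.60803493e+00, -2.81193942e+01,
        1.25515464e-02,  9.70438414e-03,  4.30124919e-05]), 'tcp_pos': array([0.25565457, 0.62403912, 0.23030837]), 'orientation': array([ 0.3035756 ,  1.54945916, -0.30652758]), 'contact_force': array([-0.4638924 , -0.19847598,  0.3555206 ]), 'moment': array([-0.00715098,  0.01743109, -0.0421996 ]), 'grip_width': 0.08559681790264541}
scene {'fov_y': 48.004381860712314, 'cx': 251.7859290732193, 'cy': 191.4280963020322, 'rvec': array([ 1.83793515,  1.19566203, -0.66629931]), 'tvec': array([-0.23767246, -0.17879477,  1.32253302])}
top {'fov_y': 52.03503736371467, 'cx': 253.33082522097322, 'cy': 191.62653746490724, 'rvec': array([ 2.18078373, -2.12693956,  0.14910614]), 'tvec': array([-0.02769151,  0.60186491,  0.98830788])}
wrist {'fov_y': 59.10612856960954, 'cx': 254.86856057708383, 'cy': 191.14434992258109, 'rvec': array([-2.41856444, -1.62641738, -0.21235767]), 'tvec': array([-0.6746206 , -0.03480617,  0.37938774])}
```

View pics/scene0.png

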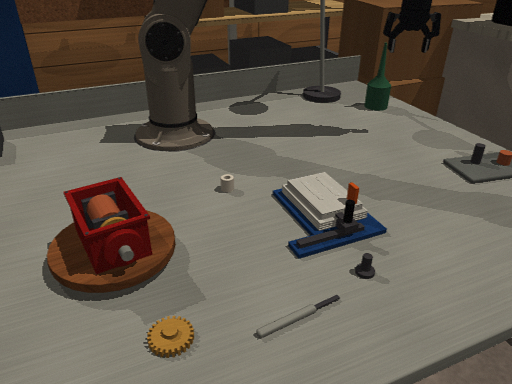

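View pics/top0.png

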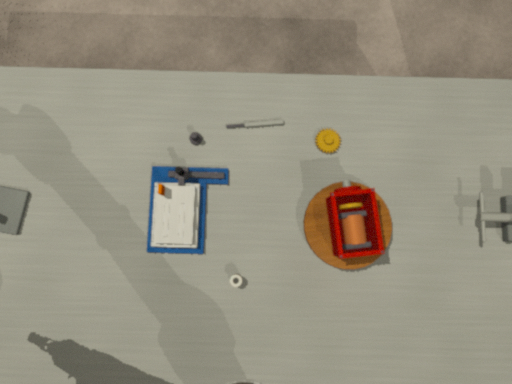

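View pics/wrist0.png

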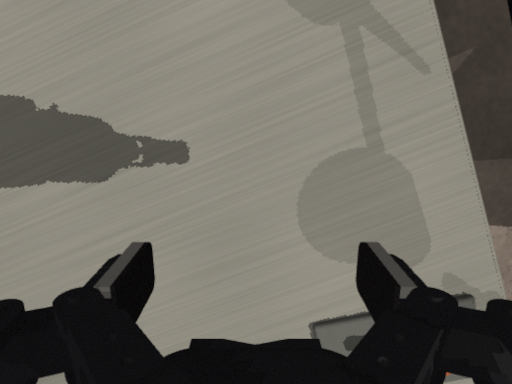

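The top view shows the stack around (176,215), with the ear at (161,189), the knob at (181,173) and the magneto at (355,222). Next I'll enlarge these areas to measure them.

Run:
```python
import cv2
t=cv2.imread("pics/top0.png"); s=cv2.imread("pics/scene0.png")
cv2.imwrite("pics/c1.png",cv2.resize(t[155:265,140:240],None,fx=5.4,fy=5.4,interpolation=cv2.INTER_CUBIC))
cv2.imwrite("pics/c2.png",cv2.resize(t[170:280,295:405],None,fx=5.4,fy=5.4,interpolation=cv2.INTER_CUBIC))
cv2.imwrite("pics/c3.png",cv2.resize(s[165:265,265:395],None,fx=6,fy=6,interpolation=cv2.INTER_CUBIC))
```

```text
(no output)
```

View pics/c1.png

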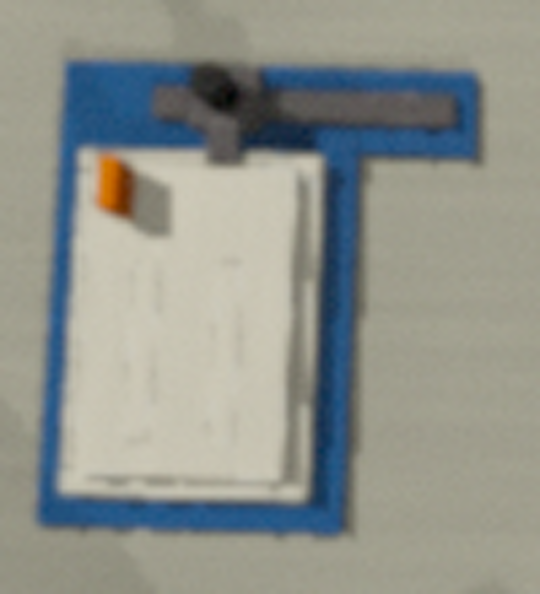

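View pics/c2.png

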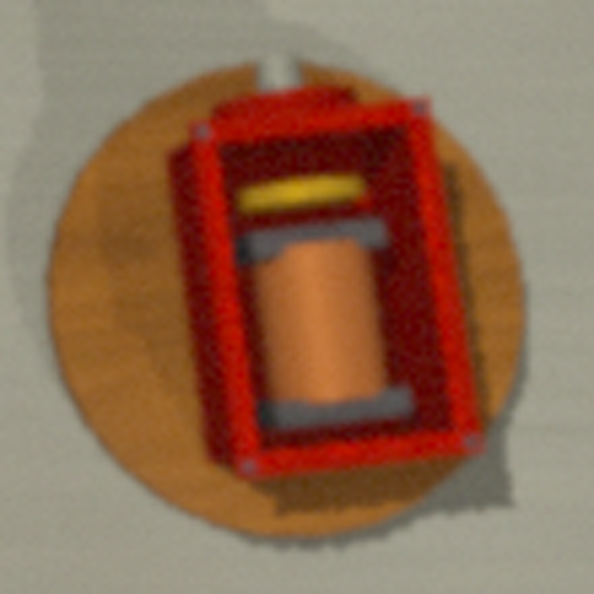

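View pics/c3.png

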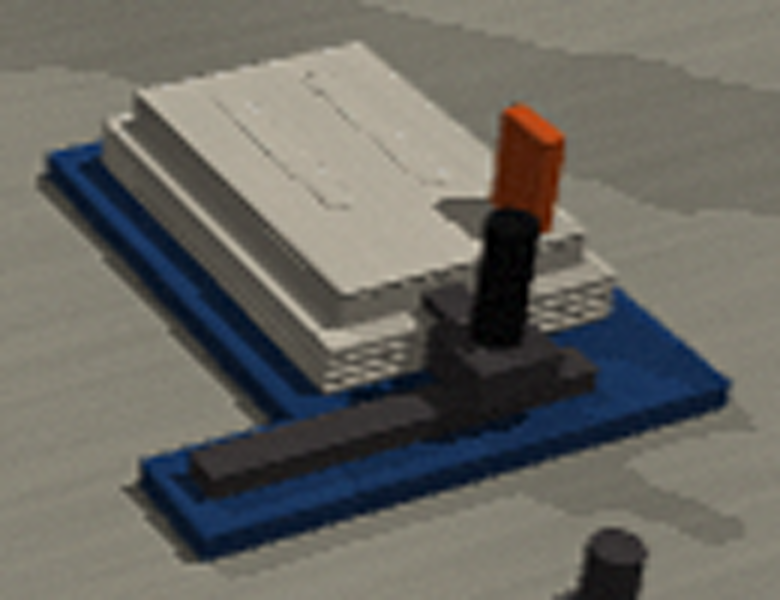

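```bash
cat > h.py <<'E'
import numpy as np, cv2
from scipy.optimize import least_squares
from scipy.spatial.transform import Rotation as R
from bench import *
def cam(n,i=None):
    i=i or camera_info(n); f=192/np.tan(np.radians(i['fov_y'])/2)
    return i['rvec'],i['tvec'],np.array([[f,0,i['cx']],[0,f,i['cy']],[0,0,1.]])
def proj(n,P,i=None):
    r,t,K=cam(n,i); return cv2.projectPoints(np.array(P,float).reshape(-1,1,3),r,t,K,None)[0][:,0]
def uncrop(p,off,s): return (np.array(p,float)+.5)/s-.5+np.array(off)
def fit(corr,x0):
    # corr: list of (cam, [pts local],[px])
    def f(x,w=False):
        M=R.from_rotvec([0,0,x[2]]).as_matrix(); return np.concatenate([(proj(n,np.array(P)@M.T+[x[0],x[1],0])-px).ravel() for n,P,px in corr])
    s=least_squares(f,x0,loss='soft_l1'); return s.x,f(s.x).reshape(-1,2)
E
python3 - <<'E'
from h import *
np.set_printoptions(precision=4,suppress=True)
for n in("top","scene"):
    r,t,K=cam(n);Rm=cv2.Rodrigues(r)[0];print(n,-Rm.T@t,Rm[2])
u=lambda p:uncrop(p,(140,155),5.4); v=lambda p:uncrop(p,(265,165),6)
rim=lambda a,b:(a*.084,b*.059,.032); box=lambda a,b:(a*.075,b*.05,.047)
topc=[("top",[rim(1,1),rim(1,-1),rim(-1,-1),rim(-1,1)],u([(80,150),(325,152),(308,500),(58,492)])),
("top",[box(1,-1),box(-1,-1)],u([(297,165),(280,482)])),("top",[(.110,0,.087)],u([(211,80)]))]
sc=[("scene",[rim(1,1),rim(-1,-1),rim(1,-1),box(-1,-1),box(-1,1),box(1,-1),box(1,1),(.110,0,.087)],v([(617,268),(105,120),(325,335),(135,90),(358,42),(345,293),(583,233),(511,218)]))]
for c in (topc,sc,topc+sc):
    x,r=fit(c,[.6,-.3,0.]);print(x,'\n',r.round(1).tolist())
w=lambda p:uncrop(p,(295,170),5.4)
m=[("top",[(.079,.054,.123),(.079,-.054,.123),(-.079,-.054,.123),(-.079,.054,.123)],w([(193,128),(429,98),(484,446),(238,477)]))]
x,r=fit(m,[.6,.3,0.]);print("mag",x,r.round(1).tolist())
E
```

```text
top [ 0.4649 -0.01    1.06  ] [ 0.1336 -0.0026 -0.991 ]
scene [ 1.2124 -0.284   0.5357] [-0.7791  0.3507 -0.5197]
[ 0.5389  0.1897 -0.0091] 
 [[0.5, -0.7], [-0.2, 0.5], [-0.5, 0.2], [0.2, 0.1], [0.6, 0.5], [0.6, -0.1], [-4.9, -0.6]]
[ 0.5391  0.1899 -0.0176] 
 [[-0.1, 1.0], [-0.7, -0.7], [-0.2, 2.4], [-0.2, -0.3], [0.4, -0.3], [-1.3, -0.0], [0.4, -0.4], [4.5, -0.8]]
[ 0.539   0.1898 -0.0132] 
 [[0.6, -0.8], [-0.1, 0.5], [-0.6, 0.2], [0.1, -0.0], [0.7, 0.5], [0.4, -0.1], [-4.7, -0.6], [-0.1, 0.9], [-0.9, -0.6], [0.0, 2.4], [-0.3, -0.2], [0.2, -0.3], [-1.1, -0.0], [0.4, -0.5], [4.6, -0.9]]
mag [ 0.5236 -0.2606  0.1358] [[-0.5, -1.1], [0.1, -0.4], [0.1, 1.0], [0.3, 0.4]]
```

```bash
cat >> h.py <<'E'
CX,CY,CYAW=.539,.1898,-.0125
MX,MY,MYAW=.5236,-.2606,.1358
def loc(p,x=CX,y=CY,a=CYAW):
    p=np.array(p,float); M=R.from_rotvec([0,0,a]).as_matrix(); return p@M.T+[x,y,0]
def down(yaw,tilt=0,flip=1):
    # tool x down, tool y along +-frame y ; tilt: rotation -tilt about frame y (+x end up)
    M=np.array([[0,0,-flip],[0,flip,0],[-1,0,0.]]).T  # rows->cols: x=(0,0,-1)
    M=np.column_stack([(0,0,-1.),(0,flip,0),np.cross((0,0,-1.),(0,flip,0))])
    return R.from_rotvec([0,0,yaw])*R.from_rotvec([0,-tilt,0])*R.from_matrix(M)
def rel(pt,Rt,o=None,back=.019):
    "row giving the grasp point at pt with orientation Rt, from the measured pose"
    o=o or get_obs(); R0=R.from_rotvec(o['orientation'])
    tcp=np.array(pt)+back*Rt.as_matrix()[:,0]
    return (R0.inv()*Rt).as_rotvec(), R0.inv().apply(tcp-o['tcp_pos'])
E
python3 - <<'E'
from h import *
np.set_printoptions(precision=4,suppress=True)
o=get_obs();print(R.from_rotvec(o['orientation']).as_matrix())
ear=[(x,y,.087) for x in(.047,.073) for y in (.027,.037)]
t=cv2.imread("pics/top0.png");s=cv2.imread("pics/scene0.png")
P=loc(ear+[(.11,-.0115,.087),(.11,-.0115,.041)]+[(-.084,-.059,.032),(-.084,.059,.032),(.084,.059,.032)])
out=[]
for n,im,(x,y) in(("top",t,(150,160)),("scene",s,(295,170))):
    c=cv2.resize(im[y:y+70,x:x+80],None,fx=5,fy=5,interpolation=cv2.INTER_CUBIC)
    for q in proj(n,P): cv2.circle(c,tuple(int(v) for v in ((q-[x,y]+.5)*5-.5)),3,(0,255,0),1)
    out.append(c)
cv2.imwrite("pics/c4.png",np.hstack(out))
print("knob hover",loc([.11,-.0115,.15]), rel(loc([.11,-.0115,.15]),down(CYAW)),rel(loc([.11,-.0115,.15]),down(CYAW,0,-1)))
E
```

```text
[[-0.0004  0.3791  0.9254]
 [-0.0013  0.9254 -0.3791]
 [-1.     -0.0014  0.0001]]
knob hover [0.6488 0.1769 0.15  ] (array([-0.3763, -0.0002,  0.0014]), array([ 0.1   , -0.2647,  0.5333])) (array([2.7653, 0.0019, 0.0002]), array([ 0.1   , -0.2647,  0.5333]))
```

View pics/c4.png

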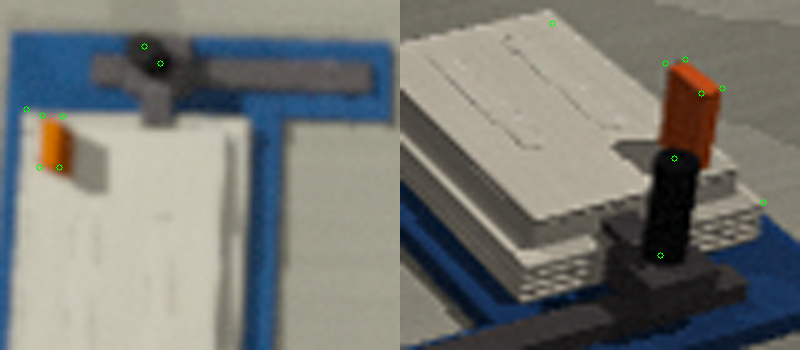

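The overlay agrees to 1 px or so. The keeper starts about 11 mm along its travel, and the green dots at (145,46) and (674,158) sit on the knob top. Now I'll hover above the knob.

Emit:
{"op": "apply_moves", "data": {"series": "-0.094 0 0 0.012 -0.066 0.133 1; -0.188 0 0 0.025 -0.132 0.267 1; -0.282 0 0 0.037 -0.199 0.4 1; -0.376 0 0 0.05 -0.2647 0.533 1; -0.376 0 0 0.05 -0.2647 0.533 1; -0.376 0 0 0.05 -0.2647 0.533 1; -0.376 0 0 0.05 -0.2647 0.533 0.7; -0.376 0 0 0.05 -0.2647 0.533 0.7; -0.376 0 0 0.05 -0.2647 0.533 0.7; -0.376 0 0 0.05 -0.2647 0.533 0.7;-0.376 0 0 0.05 -0.2647 0.533 0.7; -0.376 0 0 0.05 -0.2647 0.533 0.7", "force": 60}}

```text
clock: 1.65
tcp_pos: [0.648, 0.1787, 0.1809]
orientation: [0.01, 1.572, -0.009]
contact_force: [0.2, 1.7, -0.1]
grip_width: 0.0601
```

Run:
```python
from h import *
np.set_printoptions(precision=4,suppress=True)
o=get_obs();i=camera_info("wrist");f=grab_frame("wrist")
print(o['clock'],o['tcp_pos'],o['grip_width'],np.abs(o['qvel']).max())
print(rel(loc([.11,-.0115,.07]),down(CYAW)))
P=loc([(x,y,.087) for x in(.047,.073) for y in (.027,.037)]+[(.11,-.0115,.087)]+[(.084,-.059,.032),(.084,.059,.032),(.075,.05,.047),(.075,-.05,.047)])
c=cv2.resize(f,None,fx=1.5,fy=1.5,interpolation=cv2.INTER_CUBIC)
for q in proj("wrist",P,i): print(q);cv2.circle(c,tuple(int(v) for v in (q+.5)*1.5-.5),4,(0,255,0),1)
cv2.imwrite("pics/w1.png",c)
```

```text
1.65 [0.648  0.1787 0.1809] 0.06009526904931539 0.020866791181783258
(array([ 0.0019, -0.0009, -0.001 ]), array([ 0.1301, -0.0027,  0.0012]))
[307.7938 106.1376]
[322.4909 106.1726]
[306.2068 144.421 ]
[320.4872 144.4535]
[251.2406 195.19  ]
[196.9598 148.9637]
[333.3164 149.2721]
[327.0948 140.7965]
[204.503  140.5163]
```

View pics/w1.png

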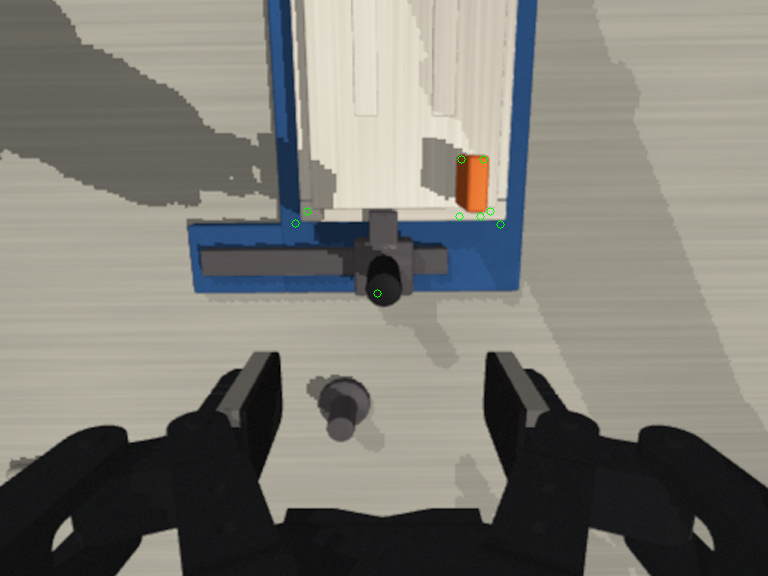

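The wrist view shows the ear top around (476,183), the knob top around (384,289), and both rim corners about 6 display px right of the prediction. That means the stack is really about 2–3 mm towards +y. I'll go down onto the knob, grip it and slide.

Emit:
{"op": "apply_moves", "data": {"series": "0 0 0 0.04 -0.001 0 0.6; 0 0 0 0.08 -0.001 0 0.6; 0 0 0 0.115 -0.001 0 0.6; 0 0 0 0.13 -0.001 0 0.6; 0 0 0 0.13 -0.001 0 0.6; 0 0 0 0.13 -0.001 0 0.6; 0 0 0 0.13 -0.001 0 0; 0 0 0 0.13 -0.001 0 0; 0 0 0 0.13 -0.001 0 0; 0 0 0 0.13 -0.001 0 0; 0 0 0 0.13 -0.001 0 0; 0 0 0 0.13 -0.001 0 0", "force": 30}}

```text
clock: 3.2
tcp_pos: [0.6495, 0.177, 0.0525]
orientation: [0.011, 1.569, -0.009]
contact_force: [-1.7, 0.0, 5.8]
grip_width: 0.0169
```

Emit:
{"op": "apply_moves", "data": {"series": "0 0 0 0 -0.01 0 0; 0 0 0 0 -0.022 0 0; 0 0 0 0 -0.034 0 0; 0 0 0 0 -0.046 0 0; 0 0 0 0 -0.058 0 0; 0 0 0 0 -0.068 0 0; 0 0 0 0 -0.075 0 0; 0 0 0 0 -0.078 0 0; 0 0 0 0 -0.079 0 0; 0 0 0 0 -0.079 0 0"}}

```text
clock: 4.45
tcp_pos: [0.6491, 0.0978, 0.0525]
orientation: [0.011, 1.568, -0.01]
contact_force: [1.8, 0.7, 6.1]
grip_width: 0.0172
```

Emit:
{"op": "apply_moves", "data": {"series": "0 0 0 0 -0.002 0 0; 0 0 0 0 -0.004 0 0; 0 0 0 0 -0.006 0 0; 0 0 0 0 -0.006 0 0"}}

```text
clock: 4.95
tcp_pos: [0.6491, 0.0956, 0.0525]
orientation: [0.012, 1.567, -0.005]
contact_force: [2.2, 7.3, 4.8]
grip_width: 0.0172
```

The keeper is at its end stop: 7 N of push at y=0.0956. That also fixes the cradle centre at y≈0.192. I'll release the knob, rise and hover over the ear.

Emit:
{"op": "apply_moves", "data": {"series": "0 0 0 0 0.003 0 0; 0 0 0 0 0.003 0 0.6; 0 0 0 0 0.003 0 0.6; 0 0 0 0 0.003 0 0.6; 0 0 0 -0.04 0.003 0 0.6; 0 0 0 -0.09 0.003 0 0.6; 0 0 0 -0.12 0.043 -0.02 0.6; 0 0 0 -0.12 0.09 -0.05 0.6; 0 0 0 -0.12 0.127 -0.05 0.6; 0 0 0 -0.12 0.127 -0.05 0.6; 0 0 0 -0.12 0.127 -0.05 0.6; 0 0 0 -0.12 0.127 -0.05 0.6"}}

```text
clock: 6.45
tcp_pos: [0.5997, 0.2172, 0.1711]
orientation: [0.011, 1.571, -0.013]
contact_force: [-0.1, -0.4, -0.4]
grip_width: 0.0514
```

```bash
sed -i 's/^CX,CY,CYAW.*/CX,CY,CYAW=.538,.192,-.0125/' h.py
python3 - <<'E'
from h import *
np.set_printoptions(precision=4,suppress=True)
o=get_obs();i=camera_info("wrist");f=grab_frame("wrist")
print(o['clock'],o['tcp_pos'],o['grip_width'],np.abs(o['qvel']).max())
print(rel(loc([.06,.032,.073]),down(CYAW)))
P=loc([(x,y,.087) for x in(.047,.073) for y in (.027,.037)]+[(.11,-.095,.087)]+[(.084,-.059,.032),(.084,.059,.032),(.075,.05,.047),(.075,-.05,.047)])
c=cv2.resize(f,None,fx=1.5,fy=1.5,interpolation=cv2.INTER_CUBIC)
for q in proj("wrist",P,i): cv2.circle(c,tuple(int(v) for v in (q+.5)*1.5-.5),4,(0,255,0),1)
cv2.imwrite("pics/w2.png",c)
E
```

```text
6.45 [0.5997 0.2172 0.1711] 0.05140870000554504 0.005173973560198455
(array([-0.0028, -0.0001,  0.0008]), array([ 0.1172,  0.0059, -0.0014]))
```

View pics/w2.png

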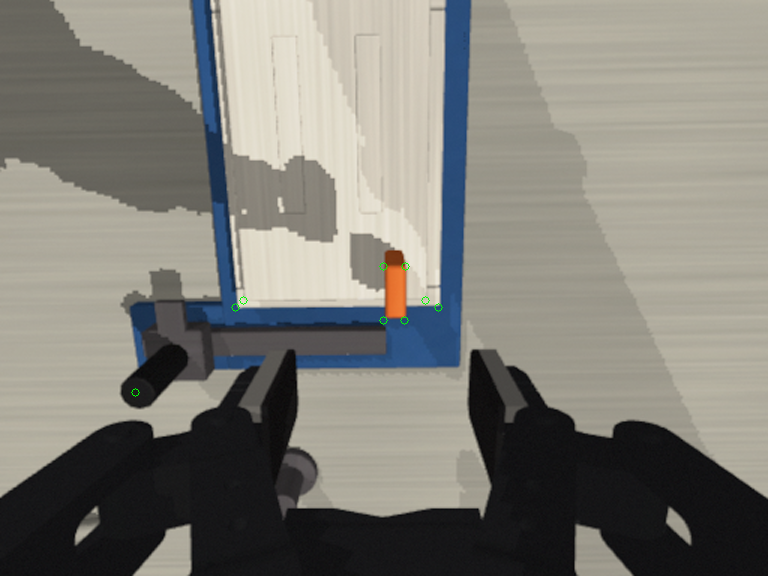

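The keeper finger is well off the stack, and the projected ear and rim outlines now match to a pixel or so: ear at (395,285), rim corners at (237,307) and (438,307). I'll take the ear.

Emit:
{"op": "apply_moves", "data": {"series": "0 0 0 0.04 0.006 -0.002 0.6; 0 0 0 0.08 0.006 -0.002 0.6; 0 0 0 0.105 0.006 -0.002 0.6; 0 0 0 0.117 0.006 -0.002 0.6; 0 0 0 0.117 0.006 -0.002 0.6; 0 0 0 0.117 0.006 -0.002 0.6; 0 0 0 0.117 0.006 -0.002 0; 0 0 0 0.117 0.006 -0.002 0; 0 0 0 0.117 0.006 -0.002 0; 0 0 0 0.117 0.006 -0.002 0; 0 0 0 0.117 0.006 -0.002 0; 0 0 0 0.117 0.006 -0.002 0", "force": 100}}

```text
clock: 8.0
tcp_pos: [0.5978, 0.2246, 0.0552]
orientation: [0.009, 1.57, -0.01]
contact_force: [-1.6, -1.9, 4.6]
grip_width: 0.0088
```

Run:
```python
from h import *
np.set_printoptions(precision=4,suppress=True)
o=get_obs();print(o['contact_force'],o['moment'],o['grip_width'])
R0=R.from_rotvec(o['orientation'])
heel=loc([-.084,0,.027]);ax=loc([0,-1,0])-loc([0,0,0])
print("axis in tool",R0.inv().apply(ax))
for th in np.arange(.04,.45,.04):
    Q=R.from_rotvec(ax*th); p=heel+Q.apply(o['tcp_pos']-heel)
    print(round(th,2),(R0.inv()*Q*R0).as_rotvec(),R0.inv().apply(p-o['tcp_pos']))
cv2.imwrite("pics/s2.png",cv2.resize(grab_frame("scene")[150:280,250:420],None,fx=4.5,fy=4.5,interpolation=cv2.INTER_CUBIC))
```

```text
[-1.5644 -1.8725  4.6456] [-0.4527  0.2831  0.2672] 0.008780588452457268
axis in tool [ 0.0006 -1.     -0.    ]
0.04 [ 0.   -0.04 -0.  ] [-0.0057 -0.     -0.0012]
0.08 [ 0.0001 -0.08   -0.    ] [-0.0114 -0.     -0.0027]
0.12 [ 0.0001 -0.12   -0.    ] [-0.017  -0.     -0.0044]
0.16 [ 0.0001 -0.16   -0.    ] [-0.0225 -0.     -0.0063]
0.2 [ 0.0001 -0.2    -0.    ] [-0.0279 -0.     -0.0084]
0.24 [ 0.0002 -0.24   -0.    ] [-0.0333 -0.     -0.0108]
0.28 [ 0.0002 -0.28   -0.    ] [-0.0385 -0.     -0.0133]
0.32 [ 0.0002 -0.32   -0.    ] [-0.0437 -0.     -0.0161]
0.36 [ 0.0002 -0.36   -0.    ] [-0.0487 -0.     -0.0191]
0.4 [ 0.0003 -0.4    -0.    ] [-0.0536 -0.     -0.0223]
0.44 [ 0.0003 -0.44   -0.    ] [-0.0584 -0.     -0.0256]
```

View pics/s2.png

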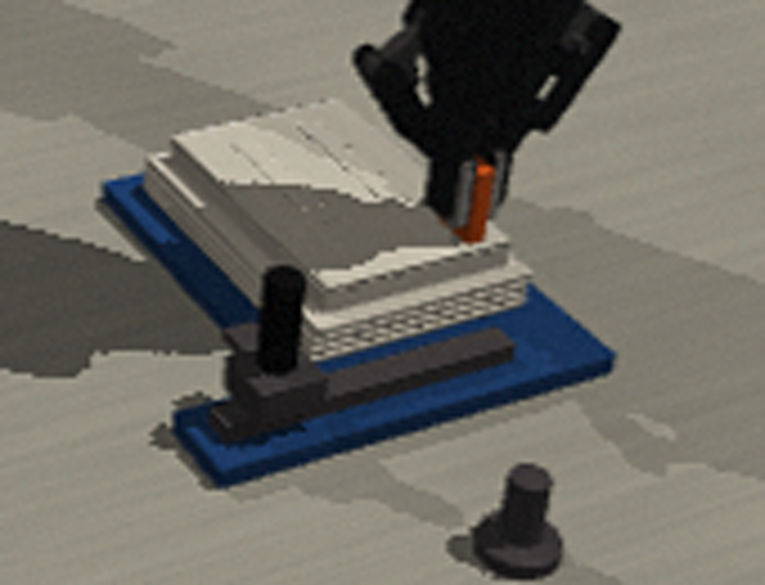

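Emit:
{"op": "apply_moves", "data": {"series": "0 -0.04 0 -0.0057 0 -0.0012 0; 0 -0.08 0 -0.0114 0 -0.0027 0; 0 -0.12 0 -0.017 0 -0.0044 0; 0 -0.16 0 -0.0225 0 -0.0063 0; 0 -0.20 0 -0.0279 0 -0.0084 0; 0 -0.20 0 -0.0279 0 -0.0084 0", "force": 120}}

```text
clock: 8.8
tcp_pos: [0.5888, 0.225, 0.0828]
orientation: [0.007, 1.37, -0.01]
contact_force: [0.9, -2.7, 1.0]
grip_width: 0.0081
```

Run:
```python
from h import *
np.set_printoptions(precision=4,suppress=True)
o=get_obs();print(o['contact_force'],o['moment'],o['grip_width'],R.from_rotvec(o['orientation']).as_matrix()[:,0])
cv2.imwrite("pics/s3.png",cv2.resize(grab_frame("scene")[130:260,250:420],None,fx=4.5,fy=4.5,interpolation=cv2.INTER_CUBIC))
```

```text
[ 0.9185 -2.6616  0.9701] [-0.8139  0.2043  0.2168] 0.008070500289629478 [ 0.1991 -0.0031 -0.98  ]
```

View pics/s3.png

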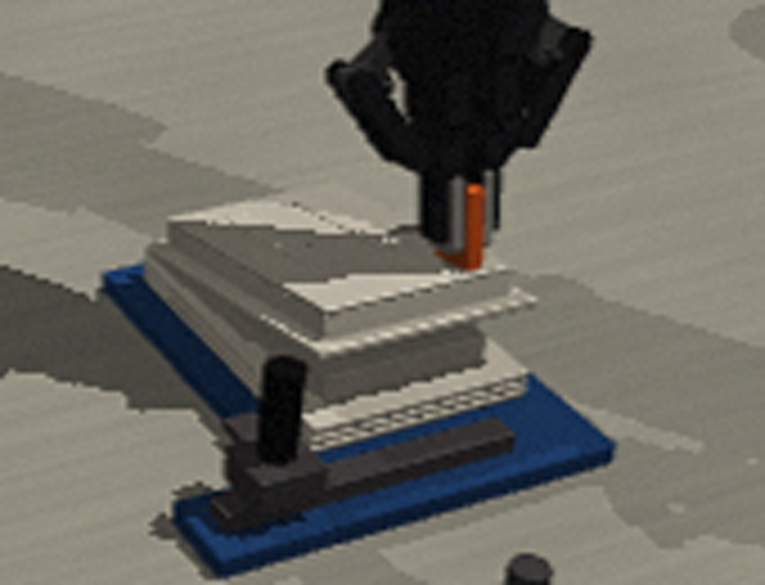

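Run:
```python
from h import *
np.set_printoptions(precision=4,suppress=True)
o=get_obs()
R0=R.from_rotvec(o['orientation'])
heel=loc([-.084,0,.027]);ax=loc([0,-1,0])-loc([0,0,0])
for th in np.arange(.04,.26,.04):
    Q=R.from_rotvec(ax*th); p=heel+Q.apply(o['tcp_pos']-heel)
    print(round(th,2),(R0.inv()*Q*R0).as_rotvec(),R0.inv().apply(p-o['tcp_pos']))
```

```text
0.04 [ 0.   -0.04 -0.  ] [-0.0057 -0.     -0.0012]
0.08 [ 0.0001 -0.08   -0.    ] [-0.0113 -0.     -0.0027]
0.12 [ 0.0001 -0.12   -0.0001] [-0.0169 -0.     -0.0044]
0.16 [ 0.0001 -0.16   -0.0001] [-0.0224 -0.     -0.0063]
0.2 [ 0.0001 -0.2    -0.0001] [-0.0278 -0.     -0.0084]
0.24 [ 0.0002 -0.24   -0.0001] [-0.0332 -0.     -0.0107]
```

Emit:
{"op": "apply_moves", "data": {"series": "0 -0.04 0 -0.0057 0 -0.0012 0; 0 -0.08 0 -0.0113 0 -0.0027 0; 0 -0.12 0 -0.0169 0 -0.0044 0; 0 -0.16 0 -0.0224 0 -0.0063 0; 0 -0.20 0 -0.0278 0 -0.0084 0; 0 -0.24 0 -0.0332 0 -0.0107 0; 0 -0.24 0 -0.0332 0 -0.0107 0; 0 -0.24 0 -0.0332 0 -0.0107 0"}}

```text
clock: 9.85
tcp_pos: [0.5713, 0.2257, 0.1119]
orientation: [0.007, 1.133, -0.012]
contact_force: [-2.0, -0.5, -0.1]
grip_width: 0.0084
```

Run:
```python
from h import *
np.set_printoptions(precision=4,suppress=True)
o=get_obs();R0=R.from_rotvec(o['orientation']);print(o['contact_force'],o['moment'],o['grip_width'],R0.as_matrix()[:,0])
print("up in tool",R0.inv().apply([0,0,1]))
cv2.imwrite("pics/s4.png",cv2.resize(grab_frame("scene")[130:260,250:420],None,fx=4.5,fy=4.5,interpolation=cv2.INTER_CUBIC))
```

```text
[-2.0204 -0.5    -0.0712] [-0.085   1.3544 -0.0164] 0.00840545266329733 [ 0.4238 -0.0062 -0.9057]
up in tool [-0.9057 -0.0008  0.4239]
```

View pics/s4.png

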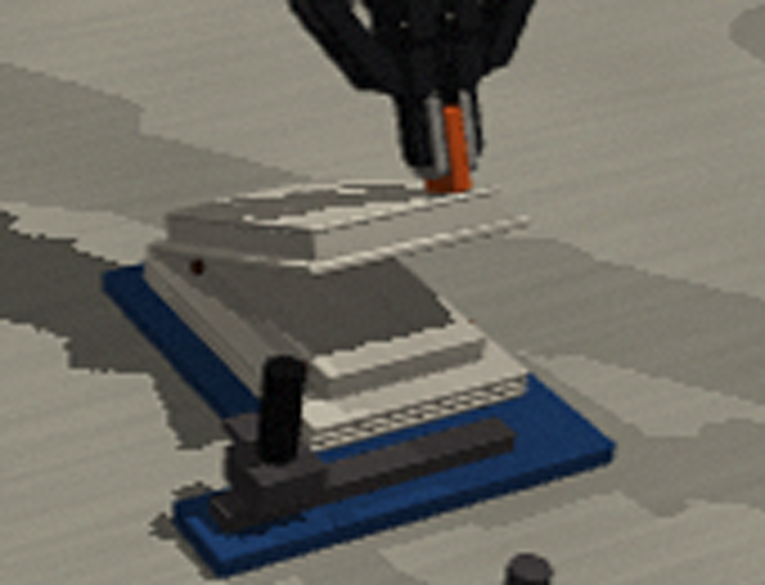

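The eared end is up about 0.44 rad, the heel is still down at (150,245) and the next cover is seated. I'll lift straight up, keeping the tilt.

Emit:
{"op": "apply_moves", "data": {"series": "0 0 0 -0.009 0 0.004 0; 0 0 0 -0.018 0 0.0085 0; 0 0 0 -0.036 0 0.017 0; 0 0 0 -0.054 0 0.0255 0; 0 0 0 -0.081 0 0.038 0; 0 0 0 -0.109 0 0.051 0; 0 0 0 -0.118 0 0.055 0; 0 0 0 -0.118 0 0.055 0; 0 0 0 -0.118 0 0.055 0"}}

```text
clock: 11.02
tcp_pos: [0.5707, 0.2252, 0.2415]
orientation: [0.006, 1.132, -0.012]
contact_force: [-0.3, 0.7, -2.6]
grip_width: 0.0085
```

Run:
```python
from h import *
np.set_printoptions(precision=4,suppress=True)
o=get_obs();R0=R.from_rotvec(o['orientation']);print(o['contact_force'],o['moment'],o['grip_width'],R0.as_matrix()[:,0])
cv2.imwrite("pics/s5.png",cv2.resize(grab_frame("scene")[40:260,230:420],None,fx=2.7,fy=2.7,interpolation=cv2.INTER_CUBIC))
g=loc([.06,.032,.22])
print("level",rel(g,down(CYAW)))
```

```text
[-0.2738  0.7131 -2.6204] [ 0.0907  0.5569 -0.0085] 0.00852679509001742 [ 0.4244 -0.0066 -0.9055]
level (array([-0.    ,  0.4382,  0.0016]), array([ 0.0483, -0.0015,  0.008 ]))
```

View pics/s5.png

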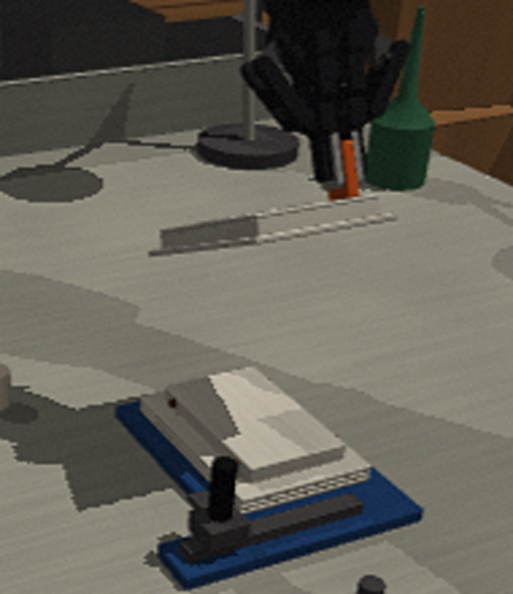

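The cover came up alone and the next cover stayed seated. Now I'll level it.

Emit:
{"op": "apply_moves", "data": {"series": "0 0.11 0 0.003 0 0.006 0; 0 0.22 0 0.006 0 0.012 0; 0 0.33 0 0.009 0 0.018 0; 0 0.438 0 0.012 0 0.025 0; 0 0.438 0 0.012 0 0.025 0; 0 0.438 0 0.012 0 0.025 0"}}

```text
clock: 11.82
tcp_pos: [0.5983, 0.2251, 0.2413]
orientation: [0.009, 1.569, -0.011]
contact_force: [-1.2, -0.0, -1.9]
grip_width: 0.0082
```

Run:
```python
from h import *
np.set_printoptions(precision=4,suppress=True)
o=get_obs();R0=R.from_rotvec(o['orientation']);print(o['clock'],o['contact_force'],o['moment'],o['grip_width'],R0.as_matrix())
mr=R.from_rotvec([0,0,MYAW]);
tgt=np.array([MX,MY,.123+.06])+mr.apply([.06,.032,.046])
print("to magneto +6cm",tgt,rel(tgt,down(MYAW)))
cv2.imwrite("pics/s6.png",cv2.resize(grab_frame("scene")[20:220,230:420],None,fx=4,fy=4,interpolation=cv2.INTER_CUBIC)[:600])
cv2.imwrite("pics/w6.png",grab_frame("wrist"))
```

```text
11.825 [-1.1897 -0.0471 -1.8872] [-0.0139 -0.0774  0.014 ] 0.00819797599251588 [[ 0.0015  0.0128  0.9999]
 [-0.0011  0.9999 -0.0128]
 [-1.     -0.0011  0.0015]]
to magneto +6cm [ 0.5787 -0.2208  0.229 ] (array([-0.1486,  0.0014,  0.0012]), array([ 0.0318, -0.4461, -0.014 ]))
```

View pics/s6.png

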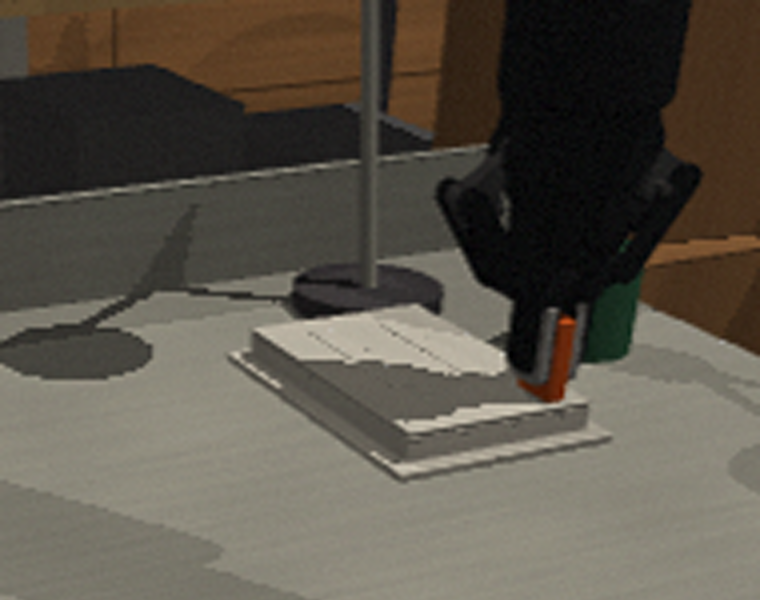

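View pics/w6.png

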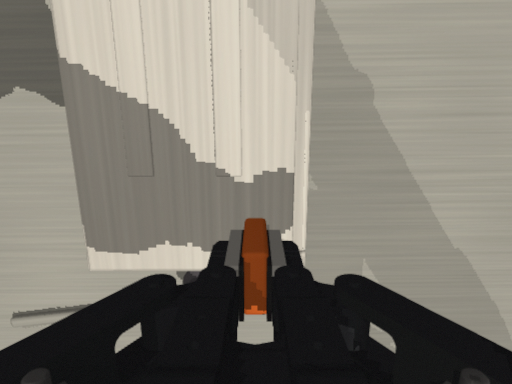

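The cover looks roughly level in the grip. I'll carry it to the magneto and stay high on the way.

Emit:
{"op": "apply_moves", "data": {"series": "-0.004 0 0 0 -0.013 0 0; -0.015 0 0 0 -0.046 -0.001 0; -0.033 0 0 0 -0.1 -0.003 0; -0.055 0 0 0 -0.165 -0.005 0; -0.078 0 0 0 -0.235 -0.008 0; -0.1 0 0 0 -0.3 -0.01 0; -0.12 0 0 0 -0.36 -0.012 0; -0.135 0 0 0 -0.41 -0.013 0; -0.145 0 0 0 -0.437 -0.014 0; -0.149 0 0 0 -0.446 -0.014 0; -0.149 0 0 0 -0.446 -0.014 0; -0.149 0 0 0 -0.446 -0.014 0"}}

```text
clock: 13.42
tcp_pos: [0.5798, -0.2182, 0.2424]
orientation: [-0.108, 1.566, 0.11]
contact_force: [-0.5, 0.4, -1.0]
grip_width: 0.0083
```

Run:
```python
from h import *
np.set_printoptions(precision=4,suppress=True)
o=get_obs();R0=R.from_rotvec(o['orientation']);print(o['clock'],o['contact_force'],o['moment'],o['grip_width'],R0.as_matrix())
s=grab_frame("scene");t=grab_frame("top")
cv2.imwrite("pics/s7r.png",s);cv2.imwrite("pics/t7r.png",t)
cv2.imwrite("pics/s7.png",cv2.resize(s[120:290,40:240],None,fx=3.5,fy=3.5,interpolation=cv2.INTER_CUBIC))
cv2.imwrite("pics/t7.png",cv2.resize(t[150:290,280:420],None,fx=4.2,fy=4.2,interpolation=cv2.INTER_CUBIC))
```

```text
13.425 [-0.4807  0.3732 -1.0124] [ 0.0401 -0.1117 -0.0314] 0.008271691733599373 [[ 0.002  -0.1386  0.9903]
 [ 0.0011  0.9904  0.1386]
 [-1.      0.0009  0.0022]]
```

View pics/s7.png

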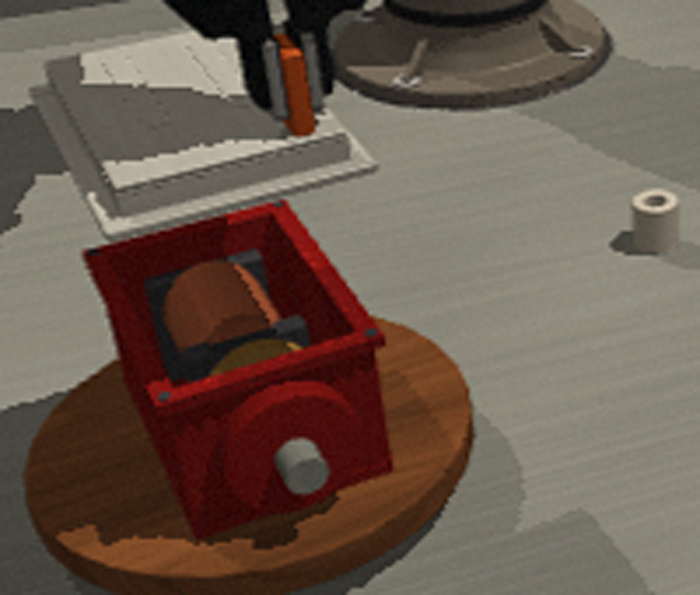

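View pics/t7.png

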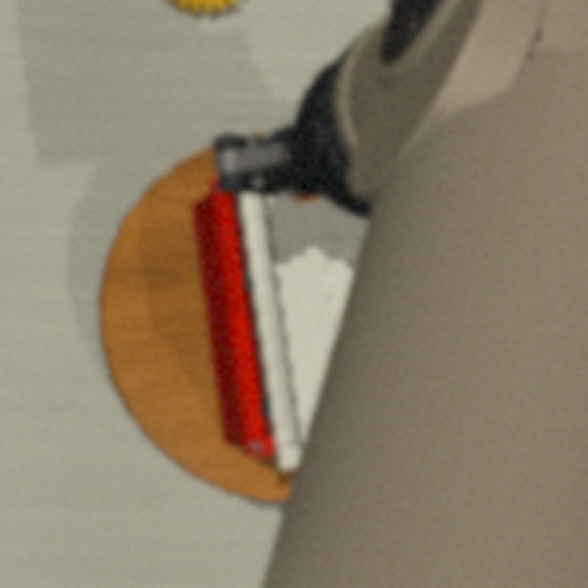

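The cover hangs above the magneto. In the scene crop the cover's near rim runs (105,235)–(378,163), and the flange corners are (88,255), (285,203), (383,340) and (150,402). Next I'll fit both poses.

Run:
```python
from h import *
np.set_printoptions(precision=4,suppress=True)
v=lambda p:uncrop(p,(40,120),3.5); u=lambda p:uncrop(p,(280,150),4.2); w=lambda p:uncrop(p,(295,170),5.4)
fl=lambda a,b:(a*.079,b*.054,.123)
S=("scene",[fl(1,1),fl(1,-1),fl(-1,1),fl(-1,-1)],v([(384,338),(150,402),(285,203),(86,253)]))
T=("top",[fl(1,1),fl(1,-1),fl(-1,-1),fl(-1,1)],w([(193,128),(429,98),(484,446),(238,477)]))
for c in([S],[T],[S,T]):
    x,r=fit(c,[.52,-.26,.13]);print("mag",x,r.round(1).tolist())
o=get_obs();R0=R.from_rotvec(o['orientation'])
# predicted cover pose: R from tool
Rc=R0*down(0).inv(); pc=o['tcp_pos']-.019*R0.as_matrix()[:,0]-Rc.apply([.06,.032,.046])
print("pred cover",pc,Rc.as_rotvec())
rim=lambda a,b,z=.005:(a*.084,b*.059,z); box=lambda a,b:(a*.075,b*.05,.02)
C=[("scene",[box(1,-1),box(1,1),box(-1,-1),rim(1,1),rim(1,-1,0),rim(-1,-1)],v([(112,190),(349,131),(47,62),(378,163),(106,240),(30,93)])),("top",[rim(-1,-1)],u([(280,468)]))]
def f(x): return np.concatenate([(proj(n,R.from_rotvec(x[3:]).apply(P)+x[:3])-q).ravel() for n,P,q in C])
x0=np.r_[pc,Rc.as_rotvec()];print(f(x0).reshape(-1,2).round(1).tolist())
s=least_squares(f,x0,loss='soft_l1');print(s.x,s.fun.reshape(-1,2).round(1).tolist())
```

```text
mag [ 0.526  -0.2591  0.119 ] [[-0.2, 0.1], [0.3, 1.7], [0.6, -1.1], [-0.9, -0.9]]
mag [ 0.5236 -0.2606  0.1358] [[-0.5, -1.1], [0.1, -0.4], [0.1, 1.0], [0.3, 0.4]]
mag [ 0.5244 -0.2597  0.1266] [[-0.5, -0.6], [0.3, 1.2], [-0.2, -1.5], [-1.6, -1.0], [-0.6, -1.7], [0.1, -0.6], [-0.6, 0.9], [-0.4, -0.1]]
pred cover [ 0.5249 -0.2585  0.2153] [ 0.0006 -0.0021  0.1389]
[[-0.4, -2.8], [-1.2, -2.1], [-1.9, -2.2], [-0.7, -1.8], [-0.8, -0.8], [-1.6, -3.7], [55.3, -5.5]]
[ 0.5141 -0.2571  0.2055  0.0014 -0.0152  0.1314] [[0.8, -1.1], [-1.3, 0.0], [0.4, 0.9], [-0.9, 0.1], [0.4, 0.6], [1.0, -0.7], [52.5, -0.3]]
```

Run:
```python
from h import *
np.set_printoptions(precision=4,suppress=True)
v=lambda p:uncrop(p,(40,120),3.5); u=lambda p:uncrop(p,(280,150),4.2)
o=get_obs();R0=R.from_rotvec(o['orientation'])
Rc=R0*down(0).inv(); pc=o['tcp_pos']-.019*R0.as_matrix()[:,0]-Rc.apply([.06,.032,.046])
rim=lambda a,b,z=.005:(a*.084,b*.059,z); box=lambda a,b:(a*.075,b*.05,.02)
C=[("scene",[box(1,-1),box(1,1),box(-1,-1),rim(1,1),rim(1,-1,0),rim(-1,-1)],v([(112,190),(349,131),(47,62),(378,163),(106,240),(30,93)])),("top",[rim(-1,1)],u([(280,468)]))]
def f(x): return np.concatenate([(proj(n,R.from_rotvec(x[3:]).apply(P)+x[:3])-q).ravel() for n,P,q in C])
x0=np.r_[pc,Rc.as_rotvec()];print(f(x0).reshape(-1,2).round(1).tolist())
s=least_squares(f,x0,loss='soft_l1');print(s.x,s.fun.reshape(-1,2).round(1).tolist())
cv2.imwrite("pics/w7.png",grab_frame("wrist"))
a=cv2.imread("pics/s7r.png")[120:200,40:160];cv2.imwrite("pics/s7b.png",cv2.resize(a,None,fx=6.5,fy=6.5,interpolation=cv2.INTER_CUBIC))
```

```text
[[-0.4, -2.8], [-1.2, -2.1], [-1.9, -2.2], [-0.7, -1.8], [-0.8, -0.8], [-1.6, -3.7], [0.1, 1.0]]
[ 0.5267 -0.2577  0.2114 -0.0004 -0.0193  0.1355] [[0.4, -1.0], [-0.4, -0.2], [-0.5, 0.7], [0.1, 0.1], [-0.0, 1.0], [-0.1, -0.7], [-1.1, -0.1]]
```

View pics/s7b.png

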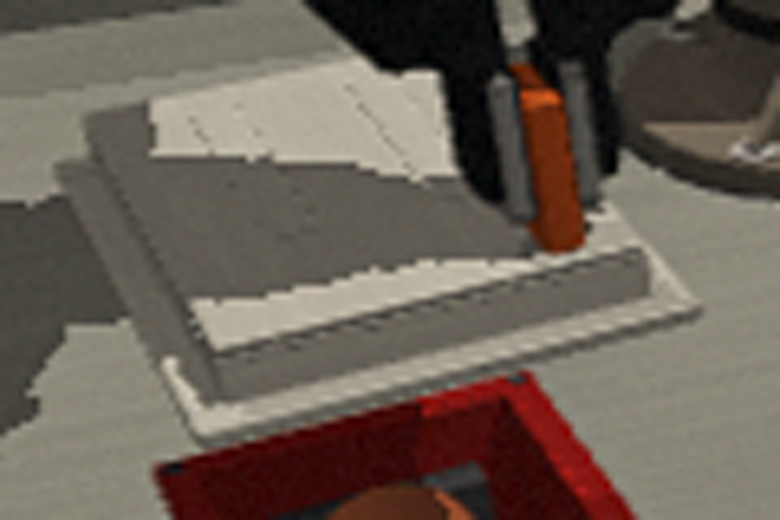

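View pics/w7.png

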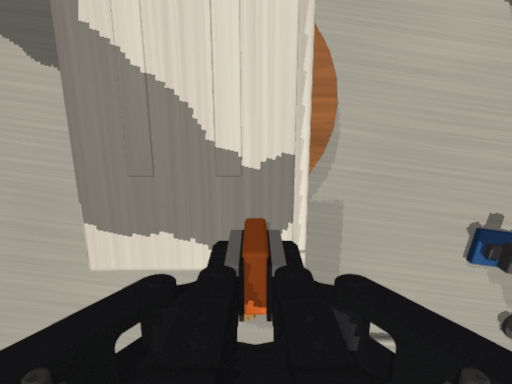

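Predicted and fitted cover poses agree within 2–4 mm, and both are within about 2 mm of the mouth centre. The fitted eared end is about 0.02 rad high, which is near the measuring noise, so I'll trim half of that. Then I'll go down 60 mm, to about 3 cm above the mouth.

Emit:
{"op": "apply_moves", "data": {"series": "0 0.002 0 0.005 0 0 0; 0 0.004 0 0.015 -0.0005 0 0; 0 0.006 0 0.027 -0.001 0 0; 0 0.008 0 0.04 -0.001 0 0; 0 0.01 0 0.05 -0.001 0 0; 0 0.01 0 0.057 -0.001 0 0; 0 0.01 0 0.06 -0.001 0 0; 0 0.01 0 0.06 -0.001 0 0; 0 0.01 0 0.06 -0.001 0 0; 0 0.01 0 0.06 -0.001 0 0; 0 0.01 0 0.06 -0.001 0 0; 0 0.01 0 0.06 -0.001 0 0"}}

```text
clock: 15.08
tcp_pos: [0.5797, -0.2215, 0.1826]
orientation: [-0.108, 1.576, 0.106]
contact_force: [-0.5, -0.3, -1.6]
grip_width: 0.0082
```

Run:
```python
from h import *
np.set_printoptions(precision=4,suppress=True)
o=get_obs();R0=R.from_rotvec(o['orientation']);print(o['clock'],o['contact_force'],o['moment'],o['grip_width'],np.abs(o['qvel']).max())
Rc=R0*down(0).inv(); print("pred",o['tcp_pos']-.019*R0.as_matrix()[:,0]-Rc.apply([.06,.032,.046]),Rc.as_rotvec())
s=grab_frame("scene");cv2.imwrite("pics/s8r.png",s)
cv2.imwrite("pics/s8.png",cv2.resize(s,None,fx=1.5,fy=1.5))
cv2.imwrite("pics/s8b.png",cv2.resize(s[130:230,40:170],None,fx=6,fy=6,interpolation=cv2.INTER_CUBIC))
cv2.imwrite("pics/t8.png",grab_frame("top"))
```

```text
15.075 [-0.4565 -0.3394 -1.6084] [ 0.041  -0.0713  0.0191] 0.008187845486652709 0.0012045309310200094
pred [ 0.5243 -0.2614  0.1561] [-0.0009  0.0078  0.1362]
```

View pics/s8.png

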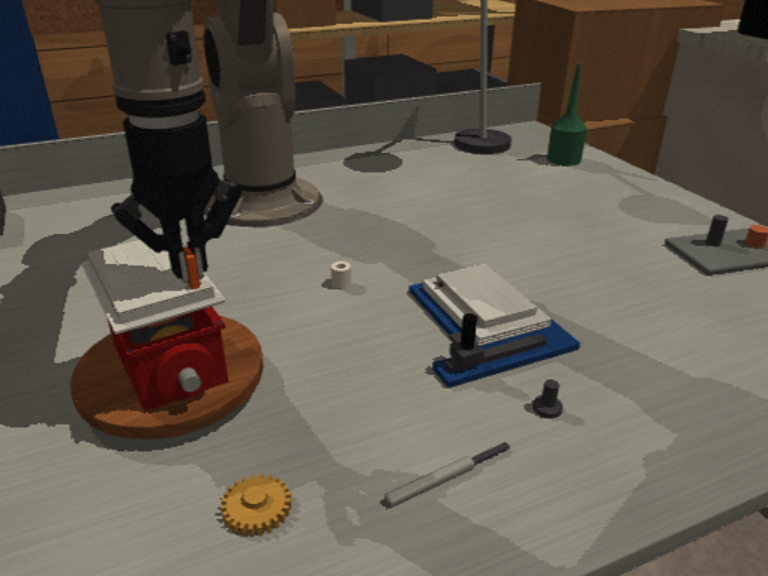

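View pics/s8b.png

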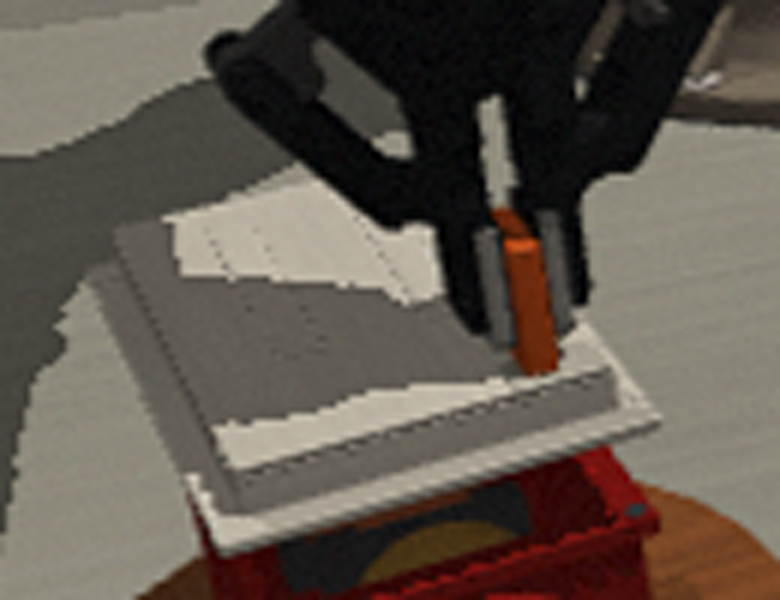

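View pics/t8.png

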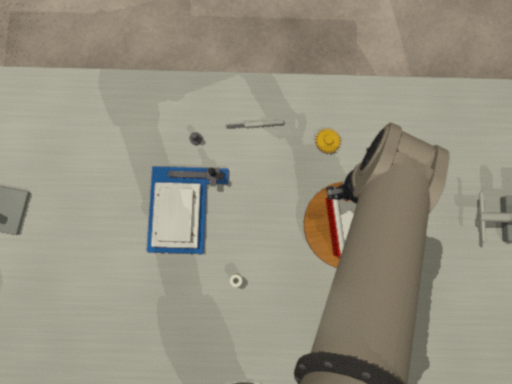

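Run:
```python
from h import *
np.set_printoptions(precision=4,suppress=True)
v=lambda p:uncrop(p,(40,130),6)
o=get_obs();R0=R.from_rotvec(o['orientation'])
Rc=R0*down(0).inv(); pc=o['tcp_pos']-.019*R0.as_matrix()[:,0]-Rc.apply([.06,.032,.046])
rim=lambda a,b,z=.005:(a*.084,b*.059,z); box=lambda a,b:(a*.075,b*.05,.02)
P=[box(1,-1),box(1,1),box(-1,-1),rim(1,1),rim(1,-1,0),rim(-1,-1)];q=v([(240,470),(610,368),(115,230),(661,412),(222,555),(90,275)])
def f(x): return (proj("scene",R.from_rotvec(x[3:]).apply(P)+x[:3])-q).ravel()
x0=np.r_[pc,Rc.as_rotvec()];print(f(x0).reshape(-1,2).round(1).tolist())
g=lambda y:f(np.r_[y[:2],.1545,y[2:]])
s=least_squares(g,np.delete(x0,2),loss='soft_l1');print(s.x,s.fun.reshape(-1,2).round(1).tolist())
print(proj("scene",loc([(.079,.054,.123)],.5244,-.2597,.127)),v((655,528)))
```

```text
[[-2.1, -1.8], [-0.2, -2.5], [-1.4, -2.1], [-0.3, -1.0], [-1.2, -0.5], [-1.6, -3.1]]
[ 0.5289 -0.2602  0.0033 -0.0105  0.1323] [[-1.3, -0.4], [1.0, -1.3], [-0.0, 0.3], [0.9, 0.2], [-0.3, 1.0], [-0.2, -0.6]]
[[148.8833 215.6295]] [148.75   217.5833]
```

```bash
python3 -c "
from bench import *
print(hand_in(), get_obs()['clock'])"
```

```text
the job is handed in; nothing more can be done
the job is handed in; nothing more can be done
```

The job is handed in at about 15.2 s, with the top cover held still, level and lined up about 3 cm above the magneto's mouth. `hand_in()` gives no verdict, so this rests on my own checks.

**What I did**
- **Keeper:** I gripped the knob and slid it to the end stop, where the push rose to about 7 N. It started about 13 mm along its travel, so it moved about 81 mm. The pictures show it clear of the stack.
- **Peel:** I gripped the ear and turned the cover about 0.44 rad around its heel edge, then lifted it straight up, still tilted. The next cover looked seated in the pictures during and after the peel.
- **Carry:** I levelled the cover in the air, carried it over and lowered it above the magneto.

**Last checks**
- **Position:** the cover's centre is within about 2 mm of the magneto's centre by the arm's own reading, and within about 3–5 mm by a picture fit.
- **Alignment:** it is within about 0.02 rad of the magneto's length and about 0.01 rad of level.
- **Contact:** the wrist read only about 1.6 N, roughly the cover's weight, and the arm was still.
- **Bystanders:** the gear, file holder, bushing and cam follower look unmoved.

**Where they disagreed**
- **Tilt:** the arm's reading puts the eared end about 0.008 rad low, and the picture fit about 0.01 rad high. I trimmed half of the tilt an earlier fit had shown.
- **Cover height:** the last picture fit used a fixed height. The 3 cm comes from the arm's reading (33 mm) and an earlier fit that implied about 4 mm less.
- **Magneto angle:** the two cameras gave 0.119 and 0.136 rad.

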